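Pull the filter plate and hold it over the inspection light

TASK

Check the air filter: swing the blue flap of the grey filter box right up and over so that it stays open by itself, draw the filter plate by its orange grip out from under the box's ledge and lift it out. Hold it level, centred over the round light plate with about 10 cm of air beneath it, and finish there while still holding it, with the flap left open and the spirit level and the grey weight undisturbed.

Things in the scene. Friction and masses are not known exactly. Their poses are not given: they have to be found in the camera images.
- filter_box: grey box fixed to the worktop, 174 (x) x 136 (y) x 64 mm high, blue flap on top. Origin on the worktop under the hinge line, midway between the sides; z up, -x is the front, where the flap's tab sticks out. It reaches from x = -114 mm (front) to +60 mm (back). In front of the hinge it is an open well under the flap; behind it a fixed ledge roofs it
- well (a point): point on the box's inner floor, 10 mm above the worktop, 54 mm in front of the hinge line, mid-width; axes as the box. Side walls: inner faces 124 mm apart, tops 64 mm above the worktop. Front wall: inner face 54 mm in front of this point, top only 32 mm above the worktop
- ledge (a point): middle of the ledge's lower front edge, 2 mm behind the hinge line and 26 mm above the worktop: 8 mm above the top of the filter plate lying in the box. The ledge reaches on to the back wall; its top is 64 mm above the worktop
- flap (a joint): angle of the blue flap: 0 shut (flat), about 1.57 upright, 2.1 fully open against its stop, leaning back over the ledge. Free hinge with almost no friction: it falls shut if let go before upright, falls to fully open past it. It weighs about 0.12 kg
- flap_hinge (a point): point on the hinge line midway between the sides, 67.5 mm above the worktop; the hinge line is the box's y axis. The flap is a 5 mm blue panel, 136 mm wide, that reaches 116 mm forward from the hinge when shut
- flap_tab (a point): where to hold the flap: point in its black tab, 148 mm from the hinge line, at hinge height when shut. The tab is a bar 12 mm wide (box y) and 12 mm thick in the middle of the flap's free edge, from 116 to 162 mm from the hinge. Held by its two sides (fingers closing along box y) it can turn between the fingers as the flap swings
- filter_center (a point): centre of the filter plate, a loose white framed grille 100 (x) x 118 (y) x 8 mm, about 0.1 kg; hidden under the shut flap, flat on the box's floor, 3 mm play each side, axes along the box's (z up). It starts 6 to 22 mm in front of the hinge, its rear under the ledge: the centre must come more than 50 mm in front of the hinge before the plate can be lifted
- filter_grip (a point): point to hold in the orange grip of the filter plate: an upright blade 30 mm long (plate x), 10 mm thick (plate y) that rises from the plate's top to 45 mm above its underside. This point is 34 mm from the plate's centre towards its front (-x), 31 mm above its underside, 14 mm below the blade's top
- filter: the same filter plate; origin at the centre of its underside, axes as for its centre
- light_top (a point): centre of the white face of the round black light plate, which is fixed to the worktop, 160 mm across; the face is 14 mm above the worktop
- light_plate: the light plate; origin at the centre of its underside
- level: small spirit level 18x100x24 mm, bystander, origin at its underside
- weight: grey round weight 48 mm across, 40 mm high, bystander, origin at its underside
- die_fixture: white die set of stacked plates on four pillars, fixed to the worktop between the filter box and the light plate, always in the same place: an obstacle to go round (on the robot's side) or over. About 200 x 200 mm in plan and 235 mm high; its middle is 31 mm from this origin towards the robot, the origin lies on the worktop
Things that resemble listed ones, but are neither listed nor needed, are in the scene too. There is more than one size of the light_plate; the job needs the largest.

How it is judged (in metres and radians):
On the way, in this order (a step that is already met when the one before it is completed fails the run):
1. the flap is swung open past upright while the filter plate still lies in the box (value of joint flap above 1.75 rad and z of filter_center in the frame of filter_box below 0.03 m), for 0.2 s.
2. the filter plate is drawn clear of the ledge and lifted out of the box, flap open (value of joint flap above 1.75 rad and height (world z) of filter_center above 0.085 m and contact force between the fingers and filter above 0.5 N), for 0.2 s.
At the end, for the whole second after the job is handed in: the filter plate is held in the fingers and still, its centre within 30 mm (horizontally) of the light plate's centre, with 60 to 150 mm between its underside and the light's white face, level within 0.2 rad, touching neither the light plate nor the box; the flap stands open at more than 1.75 rad (horizontal distance between filter_center and light_top below 0.03 m and z of filter_center in the frame of light_top between 0.064 and 0.154 m and angle between filter_center's own z axis and vertical below 0.2 rad and contact force between the fingers and filter above 0.5 N and contact force between filter and light_plate below 0.1 N and contact force between filter and filter_box below 0.1 N and linear speed of filter below 0.03 m/s and value of joint flap above 1.75 rad); the arm keeps its last pose, push and grip.
It fails at once if the spirit level is moved by more than 20 mm (distance of level from where it was at the start of the episode above 0.02 m).
It fails at once if the weight is moved by more than 20 mm (distance of weight from where it was at the start of the episode above 0.02 m).
It also fails if it takes over 58 s, if anything falls off the work surface, if the arm or the gripper's body presses on something with over 40 N, if the wrist force passes 120 N, or if a joint passes its speed limit or range.

ROBOT

A 6-joint arm with a two-finger parallel gripper is mounted at the origin on a cart in front of the work surface, level with it; the furniture and walls round the work are solid. World frame = base frame: x ahead of the robot, y to its left, z up, the work surface at z = 0. Lengths are in m, angles in degrees, forces in N, time in s.
With the tool pointing down it reaches from about 0.4 to 0.825 m from the base axis. Payload 7 kg.
Tool frame: the origin (TCP) lies on the centre line of the jaws, within the pads' length; the fingertips stand 22 mm ahead of it and the grasp point (between the pads) lies 3 mm ahead of it; z points along the fingers, y is the line along which they close (so a half turn about z gives the same grasp; the last joint's range is limited). The gripper opens to 88 mm and grips with 3 to 60 N. Pads are 19 mm wide; open, the fingers measure 130 mm over their backs; the gripper's body (78 mm by 193 mm) begins 47 mm behind the grasp point.
Start: joints at [-50.758, 20.546, 0.682, 0, -70.136, -16.507], TCP at [0.261, -0.623, 0.249] pointing down, gripper open.
Joint ranges: [-176.03, 176.03], [-82.01, 121.73], [-58.28, 71.71], [-173.87, 95.51], [-174.79, -0.11], [-173.66, 173.66]. Speed limits (degrees/s): [136.94, 136.94, 172.46, 180, 180, 180].

INTERFACE

Orientations are given as [roll, pitch, yaw] about the fixed x, y, z axes, in that order (R = Rz(yaw) Ry(pitch) Rx(roll)).
In Python, from plant import get_state, cams, r gives the robot as it stands.
- The arm moves only by the tool apply_moves, never from a script. Its argument "targets" is a list of rows, each an object with "dp": the shift along the world's x, y, z in m, a list of three; "yaw": the turn about the world's z in degrees. In form: [{"dp": [x, y, z], "yaw": yaw}, ...]. A call has 1 to 20 rows; each row is the pose to reach, as a shift and turn from the pose commanded when the call began; what a row does not reach only later rows make up. A row lasts 1/12 s, in which the tool goes at most 41.7 mm and 7.16 degrees, less where a joint would pass 70% of its speed; a pose out of reach is approached as far as the arm can. A call with a gripper value outside its range is refused whole. "grip" is the gripper command: -1 is fully open, 1 is shut, values between are in proportion, set as the call begins (left out, the last holds). The fingers move at their own pace and stop on an object; "squeeze" is the grip in N (left out, the last holds). Time passes only in rows, so rows that repeat a pose let the fingers close. It gives the time, the measured TCP pose, the force, the opening and the grip force at its end, in the units of the state.
- get_state(): the state, without advancing time (a new reading comes with each control period).
- cams.capture(name): name is "scene" or "side" or "wrist"; returns a dict with "image" (480x640x3 uint8, red, green, blue), "range_z" (480x640 float32, m along the optical axis (not along the pixel's ray), 0 where there is no reading), "fx", "fy", "cx", "cy" (pixels), "R" (3x3) and "t" (3): a world point X has camera coordinates R X + t; the wrist camera has in their place "T_tool_cam" (4x4, takes a point from camera to tool coordinates, whose origin is the TCP and whose axes are the flange's). Camera axes: x right, y down, z forward; pixel columns grow to the right and rows downward; lengths in m; the calibration is good to about 2 mm. The wrist camera is an equidistant fisheye: a pixel r from the principal point sees the ray r / f radians off the axis. A picture is of the moment at which its call begins: read the wrist's pose just before it.
- r.close_job(): hands the job in; it is judged then, once.
The state is a dict: "time_s": time; "joints": joint angles; "qd": joint speeds; "joint_torque": joint torques, N m; "tcp_pos": TCP position; "eef_rot": TCP orientation; "contact_force": force on the tool from outside, world axes, zero at the start; "moment": the same for the moment, N m; "gripper_width": finger opening in m; "gripper_force": force on a finger pad.
Only numpy, scipy, OpenCV 4.12 (cv2) and the standard library are available. Lean on these libraries where they do the work, as an engineer would, in place of code of your own. Each camera call takes 0.05 s, during which the arm holds its last target. There are 200 camera calls.

## Working session

There is one attempt and no reset: what is moved stays moved. The work goes in short steps, Python scripts to look and compute and a tool call to move; the robot and the scene stay as the last step left them, time stands still between calls to the robot, and variables do not carry over. Pictures are saved under pics/ and viewed, at most 10 in all, crops included, and the job is handed in when it is done.

Besides the shell and the picture viewer there is one more tool, called in YAML: its name, and indented under it one key for each argument. apply_moves: Moves the arm, as the interface text tells. Its arguments: {"type":"object","properties":{"targets":{"type":"array","items":{"type":"object","properties":{"dp":{"type":"array","items":{"type":"number"}},"yaw":{"type":"number"}}}},"grip":{"type":"number"},"squeeze":{"type":"number"}},"required":["targets"]}

```bash
mkdir -p pics; ls; cat > h.py <<'E'
import numpy as np, cv2
from plant import get_state, cams, r
def cloud(c):
    z=c["range_z"]; v,u=np.indices(z.shape)
    P=np.stack([(u-c["cx"])/c["fx"]*z,(v-c["cy"])/c["fy"]*z,z],-1)
    W=(P-c["t"])@c["R"]; W[z==0]=np.nan
    return W
E
python3 - <<'E'
from h import *
s=get_state(); print(s)
ims=[]
for n in("scene","side"):
    c=cams.capture(n); np.savez("/tmp/%s.npz"%n,**c); cv2.imwrite("pics/%s.png"%n,c["image"][:,:,::-1])
    print(n,c["fx"],c["R"].tolist(),c["t"])
E
```

```text
pics
{'time_s': 0.0, 'joints': array([-5.07612393e+01,  2.05930855e+01,  6.34902792e-01, -2.20875443e-02,
       -7.01339334e+01, -1.65072156e+01]), 'qd': array([ 0.02874314, -0.02601733, -0.02048231,  0.07333025,  0.06928064,
        0.02690587]), 'joint_torque': array([-8.38932792e-04, -5.82712269e+01,  2.93046820e+01,  6.99698254e+00,
        6.74390380e-03, -1.74622232e-04]), 'tcp_pos': array([ 0.26065757, -0.62216809,  0.2476064 ]), 'eef_rot': array([ 1.79905780e+02, -6.26856679e-03, -1.57275972e+02]), 'contact_force': array([-0.18538681,  0.1702965 ,  0.54957635]), 'moment': array([ 0.06073898, -0.00168875,  0.02702982]), 'gripper_force': 0.0, 'gripper_width': 0.0874155361439277}
scene 464.99051011105644 [[0.605117714526893, -0.7961275146936064, -0.003678574932107658], [-0.32884846411762814, -0.2457366631913534, -0.9118509637057233], [0.7250456807768919, 0.5529868648633174, -0.4105049184545935]] [-0.48460432  0.2408098   1.1403115 ]
side 489.19249665829585 [[0.8253100416853413, -0.5643807630110149, -0.018376328154572234], [-0.2954030343701337, -0.4037840579853294, -0.8658495722709675], [0.48124877389792653, 0.720022769681629, -0.49996682766133366]] [-0.58559001  0.20283818  1.0877819 ]
```

View pics/scene.png

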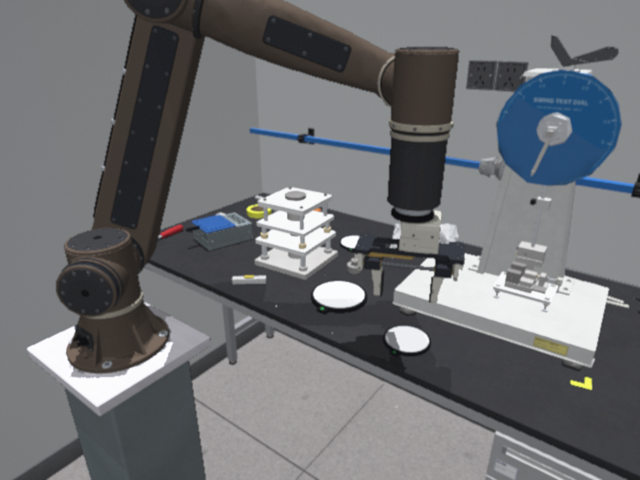

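View pics/side.png

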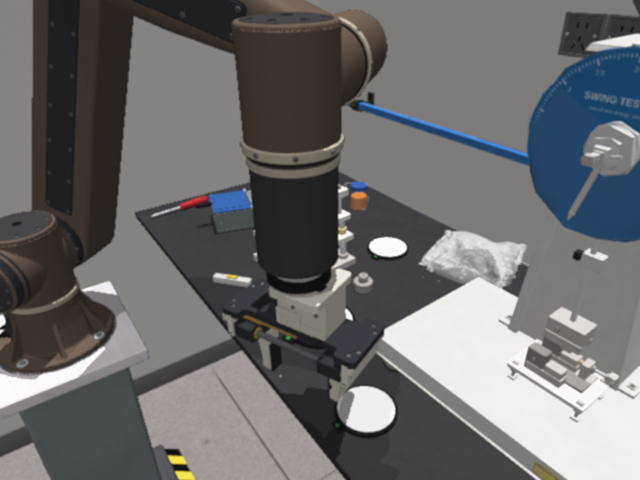

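The scene picture shows the box with its blue flap at (222,228), the die set at (297,230), light plates at (338,295), (407,340) and (352,242), the level at (249,280) and the weight at (355,265). The side picture agrees, with the arm hiding the middle plate. Next I'll measure these.

```bash
python3 - <<'E'
from h import *
for n in("scene","side"):
    c=dict(np.load("/tmp/%s.npz"%n)); W=cloud(c); im=c["image"].astype(int)
    hsv=cv2.cvtColor(c["image"],cv2.COLOR_RGB2HSV)
    R,G,B=im[...,0],im[...,1],im[...,2]
    print(n)
    white=(im.min(-1)>150)&(abs(W[...,2]-.014)<.006)
    k,l,st,ce=cv2.connectedComponentsWithStats(white.astype(np.uint8))
    for i in range(1,k):
        if st[i,4]>80:
            p=W[l==i]; mn,mx=p.min(0),p.max(0); print("white",ce[i].round(),st[i,4],p.mean(0).round(3),((mn+mx)/2).round(3),(mx-mn).round(3))
    blue=(B>R+60)&(W[...,2]<.1)&(W[...,2]>.04)&(W[...,1]>0)
    k,l,st,ce=cv2.connectedComponentsWithStats(blue.astype(np.uint8))
    for i in range(1,k):
        if st[i,4]>80:
            p=W[l==i]; q=cv2.minAreaRect(p[:,:2].astype(np.float32)*1000); print("blue",ce[i].round(),st[i,4],p.mean(0).round(3),q,np.percentile(p[:,2],[5,50,95]))
    # tall things above the table
    for nm,(a,b,w) in {"scene":{"level":(249,280,22),"weight":(355,265,14),"box":(222,230,36)},"side":{"level":(232,280,22),"weight":(363,282,14),"box":(232,210,30)}}[n].items():
        p=W[b-w:b+w,a-w:a+w].reshape(-1,3); p=p[(p[:,2]>.012)&(p[:,2]<.09)]
        print(nm,np.nanpercentile(p,[2,50,98],axis=0).round(3).tolist(), cv2.minAreaRect(p[:,:2].astype(np.float32)*1000))
    cv2.imwrite("pics/%s_c.png"%n,cv2.resize(c["image"][170:270,140:300,::-1] ,None,fx=5,fy=5,interpolation=cv2.INTER_CUBIC))
E
```

```text
scene
white [351. 242.] 87 [ 0.825 -0.135  0.009] [ 0.829 -0.135  0.01 ] [0.094 0.072 0.005]
white [296. 260.] 939 [ 0.584 -0.083  0.016] [ 0.612 -0.066  0.015] [0.22  0.203 0.01 ]
white [250. 278.] 96 [ 0.406 -0.049  0.016] [ 0.405 -0.046  0.015] [0.075 0.081 0.008]
white [339. 294.] 1078 [ 0.493 -0.313  0.013] [ 0.496 -0.31   0.013] [0.153 0.149 0.009]
white [410. 339.] 576 [ 0.427 -0.57   0.009] [ 0.423 -0.563  0.011] [0.105 0.104 0.006]
blue [213. 224.] 453 [0.551 0.273 0.069] ((559.4456176757812, 275.735107421875), (138.88568115234375, 127.25566101074219), 73.17748260498047) [0.065827   0.06891099 0.07138854]
level [[0.371, -0.083, 0.012], [0.423, -0.028, 0.016], [0.532, 0.023, 0.024]] ((455.00506591796875, -13.410369873046875), (157.88388061523438, 97.67166137695312), 32.925201416015625)
weight [[0.634, -0.277, 0.013], [0.649, -0.261, 0.023], [0.665, -0.238, 0.04]] ((650.400146484375, -255.68141174316406), (43.24248504638672, 32.688663482666016), 41.6834831237793)
box [[0.485, 0.182, 0.013], [0.608, 0.288, 0.051], [0.898, 0.543, 0.08]] ((656.8929443359375, 360.1995849609375), (
[... 597 characters left out ...]
229. 202.] 674 [0.55  0.275 0.071] ((553.5260620117188, 281.52325439453125), (146.5364990234375, 115.75212860107422), 73.1004409790039) [0.06801137 0.07063761 0.07302942]
level [[0.369, -0.083, 0.012], [0.402, -0.048, 0.018], [0.436, -0.007, 0.025]] ((403.7033386230469, -41.9251708984375), (23.387502670288086, 101.27710723876953), 38.9987907409668)
weight [[0.635, -0.279, 0.013], [0.652, -0.263, 0.024], [0.676, -0.236, 0.041]] ((655.66796875, -258.1286315917969), (45.20269775390625, 44.5670051574707), 53.459129333496094)
box [[0.484, 0.199, 0.013], [0.55, 0.247, 0.061], [0.659, 0.544, 0.073]] ((551.1068725585938, 306.2505798339844), (558.5823974609375, 162.99436950683594), 67.12462615966797)
```

View pics/scene_c.png

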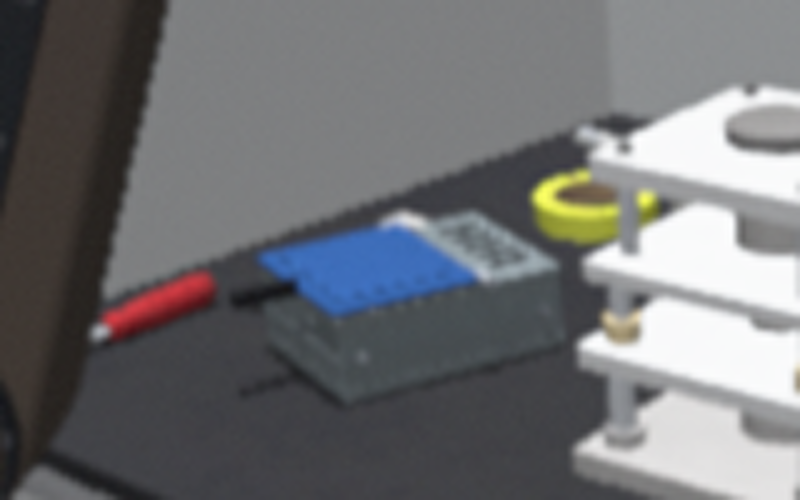

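The box yaw comes out near -17°, with the tab near (0.465, 0.300), the hinge near (0.606, 0.257) and the 160 mm light plate near (0.495, -0.311). I'll swing over the die set to a viewpoint near the box.

apply_moves:
  targets:
    - {"dp":[0.17,0.37,0.09],"yaw":70}
    - {"dp":[0.17,0.37,0.09],"yaw":70}
    - {"dp":[0.17,0.37,0.09],"yaw":70}
    - {"dp":[0.17,0.37,0.09],"yaw":70}
    - {"dp":[0.17,0.37,0.09],"yaw":70}
    - {"dp":[0.17,0.37,0.09],"yaw":70}
    - {"dp":[0.17,0.37,0.09],"yaw":70}
    - {"dp":[0.17,0.37,0.09],"yaw":70}
    - {"dp":[0.17,0.37,0.09],"yaw":70}
    - {"dp":[0.17,0.37,0.09],"yaw":70}
    - {"dp":[0.2,0.89,0.09],"yaw":140}
    - {"dp":[0.2,0.89,0.09],"yaw":140}
    - {"dp":[0.2,0.89,0.09],"yaw":140}
    - {"dp":[0.2,0.89,0.09],"yaw":140}
    - {"dp":[0.2,0.89,0.09],"yaw":140}
    - {"dp":[0.2,0.89,0.09],"yaw":140}
    - {"dp":[0.2,0.89,0.09],"yaw":140}
    - {"dp":[0.2,0.89,0.09],"yaw":140}
    - {"dp":[0.2,0.89,0.09],"yaw":140}
    - {"dp":[0.2,0.89,0.09],"yaw":140}
  grip: -0.2

```text
time_s: 1.77
tcp_pos: [0.4541, 0.1652, 0.3387]
eef_rot: [-180.0, -0.0, -16.9]
contact_force: [0.6, -0.5, 0.5]
gripper_width: 0.0528
gripper_force: 0.0
```

apply_moves:
  targets:
    - {"dp":[0.0,0.1,0],"yaw":0}
    - {"dp":[0.0,0.1,0],"yaw":0}
    - {"dp":[0.0,0.1,0],"yaw":0}
    - {"dp":[0.0,0.1,0],"yaw":0}

```text
time_s: 2.1
tcp_pos: [0.4544, 0.2665, 0.3373]
eef_rot: [179.9, 0.1, -17.1]
contact_force: [0.0, 0.5, -0.1]
gripper_width: 0.053
gripper_force: 0.0
```

```bash
cat >> h.py <<'E'
from scipy.spatial.transform import Rotation as Ro
def wrist():
    s=get_state(); c=cams.capture("wrist")
    z=c["range_z"]; v,u=np.indices(z.shape)
    a=(u-c["cx"])/c["fx"]; b=(v-c["cy"])/c["fy"]; th=np.hypot(a,b); k=np.tan(th)/np.maximum(th,1e-9)
    P=np.stack([a*k*z,b*k*z,z],-1); T=c["T_tool_cam"]
    P=P@T[:3,:3].T+T[:3,3]
    W=P@Ro.from_euler("xyz",s["eef_rot"],degrees=True).as_matrix().T+s["tcp_pos"]
    W[(z==0)|(th>1.4)]=np.nan
    return s,c,W
E
python3 - <<'E'
from h import *
s,c,W=wrist(); np.savez("/tmp/w1.npz",W=W,im=c["image"]); cv2.imwrite("pics/w1.png",c["image"][:,:,::-1])
print(s["tcp_pos"],c["T_tool_cam"].round(3).tolist(),c["fx"],c["cx"])
def rep(im,W):
    im=im.astype(int)
    m=(im[...,2]>im[...,0]+60)&(abs(W[...,2]-.07)<.012)&(W[...,1]>.1)
    p=W[m]; print("blue",len(p),p.mean(0),np.median(p[:,2]),cv2.minAreaRect(p[:,:2].astype(np.float32)*1000))
rep(c["image"],W)
# black tab: points at z .06-.078, in front
m=(np.abs(W[...,2]-.069)<.010)&(c["image"].max(-1)<70)&(W[...,0]<.52)&(W[...,0]>.4)&(W[...,1]>.2)&(W[...,1]<.38)
p=W[m]; print("tab",len(p),np.nanmedian(p,0),cv2.minAreaRect(p[:,:2].astype(np.float32)*1000))
for n in("side","scene"):
    c=cams.capture(n); print(n); rep(c["image"],cloud(c)); np.savez("/tmp/%s2.npz"%n,**c)
    W=cloud(c); im=c["image"]
    m=(im.min(-1)>150)&(abs(W[...,2]-.014)<.006)&(W[...,1]<-.2)&(W[...,1]>-.42)
    p=W[m]; print("light",(p.min(0)+p.max(0))/2,p.max(0)-p.min(0),cv2.minEnclosingCircle(p[:,:2].astype(np.float32)))
E
```

```text
[0.45440388 0.26649013 0.33726048] [[0.001, -0.955, -0.298, 0.082], [1.0, 0.001, -0.0, -0.001], [0.001, -0.298, 0.955, -0.135], [0.0, 0.0, 0.0, 1.0]] 371.64829954431775 320.3164458243109
blue 12616 [0.55628399 0.28016631 0.06997666] 0.07000950772048078 ((556.489501953125, 281.31597900390625), (135.94004821777344, 113.74689483642578), 73.73054504394531)
tab 490 [0.48218346 0.30289932 0.07229104] ((481.8609619140625, 303.3752746582031), (12.21799087524414, 48.443504333496094), 73.14895629882812)
side
blue 745 [0.59135508 0.25906263 0.07145197] 0.07071839846146953 ((736.2266845703125, 226.18698120117188), (145.4735565185547, 495.39471435546875), 73.10800170898438)
light [ 0.75171578 -0.30616389  0.01410689] [0.66171456 0.19537534 0.01171822] ((0.7505729794502258, -0.2664828300476074), 0.33467015624046326)
scene
blue 433 [0.55170804 0.27323609 0.06896242] 0.06901544787973346 ((554.921630859375, 278.0245056152344), (141.8069305419922, 112.99820709228516), 73.00553131103516)
light [ 0.75180849 -0.30848311  0.01391683] [0.66189787 0.21676755 0.01181958] ((0.7518085241317749, -0.2593320310115814), 0.3363078534603119)
```

View pics/w1.png

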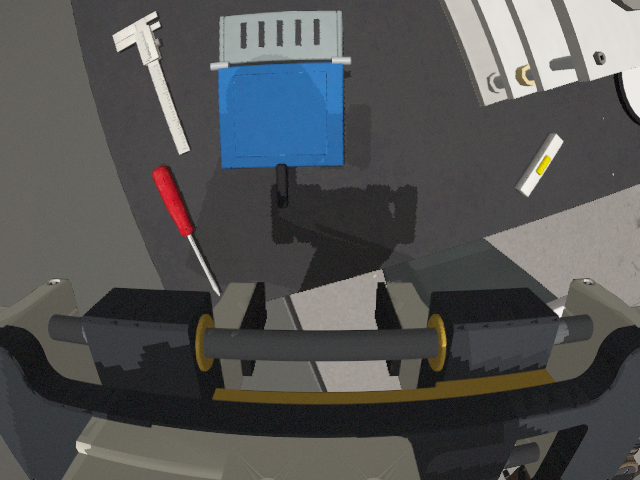

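The wrist view shows the tab at (282,185), the flap at (282,115), the ledge above it, and the screwdriver well clear to the left. Box yaw is about -16.6°, the tab hold point about (0.471, 0.306, 0.0675) and the hinge about (0.613, 0.264). I'll go down onto the tab.

apply_moves:
  targets:
    - {"dp":[0.017,0.0395,-0.02],"yaw":0.5}
    - {"dp":[0.017,0.0395,-0.06],"yaw":0.5}
    - {"dp":[0.017,0.0395,-0.267],"yaw":0.5}
    - {"dp":[0.017,0.0395,-0.267],"yaw":0.5}
    - {"dp":[0.017,0.0395,-0.267],"yaw":0.5}
    - {"dp":[0.017,0.0395,-0.267],"yaw":0.5}
    - {"dp":[0.017,0.0395,-0.267],"yaw":0.5}
    - {"dp":[0.017,0.0395,-0.267],"yaw":0.5}
    - {"dp":[0.017,0.0395,-0.267],"yaw":0.5}
    - {"dp":[0.017,0.0395,-0.267],"yaw":0.5}

```text
time_s: 3.08
tcp_pos: [0.4732, 0.303, 0.0739]
eef_rot: [-179.9, -0.1, -16.8]
contact_force: [0.4, 1.0, 0.7]
gripper_width: 0.0526
gripper_force: 0.0
```

apply_moves:
  targets:
    - {"dp":[0,0,0],"yaw":0}
    - {"dp":[0,0,0],"yaw":0}
    - {"dp":[0,0,0],"yaw":0}
    - {"dp":[0,0,0],"yaw":0}
    - {"dp":[0,0,0],"yaw":0}
    - {"dp":[0,0,0],"yaw":0}
  grip: 1
  squeeze: 10

```text
time_s: 3.58
tcp_pos: [0.4719, 0.3028, 0.072]
eef_rot: [-180.0, -0.0, -16.8]
contact_force: [0.9, 0.2, -0.7]
gripper_width: 0.0182
gripper_force: 0.0
```

apply_moves:
  targets:
    - {"dp":[0.0,0.002,-0.001],"yaw":0}
    - {"dp":[0.0,0.002,-0.001],"yaw":0}
    - {"dp":[0.0,0.002,-0.001],"yaw":0}
    - {"dp":[0.0,0.002,-0.001],"yaw":0}

```text
time_s: 3.92
tcp_pos: [0.4723, 0.3051, 0.0712]
eef_rot: [-180.0, -0.1, -16.7]
contact_force: [0.2, 0.2, 5.5]
gripper_width: 0.0118
gripper_force: 10.0
```

```bash
python3 - <<'E'
from h import *
s,c,W=wrist(); print(s["tcp_pos"],s["gripper_width"],s["gripper_force"],s["contact_force"]); cv2.imwrite("pics/w2.png",c["image"][:,:,::-1])
# swing offsets about hinge, r from measured TCP
a=np.radians(-16.6); f=np.array([-np.cos(a),-np.sin(a)])
for d in range(0,121,6):
    t=np.radians(d); h=.148*(np.cos(t)-1); print(d,(f*h).round(4),round(.148*np.sin(t),4))
E
```

```text
[0.47234759 0.30514497 0.07118543] 0.011832349789796987 10.000904202461243 [0.21764904 0.20634414 5.52798288]
0 [-0.  0.] 0.0
6 [ 0.0008 -0.0002] 0.0155
12 [ 0.0031 -0.0009] 0.0308
18 [ 0.0069 -0.0021] 0.0457
24 [ 0.0123 -0.0037] 0.0602
30 [ 0.019  -0.0057] 0.074
36 [ 0.0271 -0.0081] 0.087
42 [ 0.0364 -0.0109] 0.099
48 [ 0.0469 -0.014 ] 0.11
54 [ 0.0585 -0.0174] 0.1197
60 [ 0.0709 -0.0211] 0.1282
66 [ 0.0841 -0.0251] 0.1352
72 [ 0.098  -0.0292] 0.1408
78 [ 0.1123 -0.0335] 0.1448
84 [ 0.127  -0.0379] 0.1472
90 [ 0.1418 -0.0423] 0.148
96 [ 0.1567 -0.0467] 0.1472
102 [ 0.1713 -0.0511] 0.1448
108 [ 0.1857 -0.0553] 0.1408
114 [ 0.1995 -0.0595] 0.1352
120 [ 0.2127 -0.0634] 0.1282
```

View pics/w2.png

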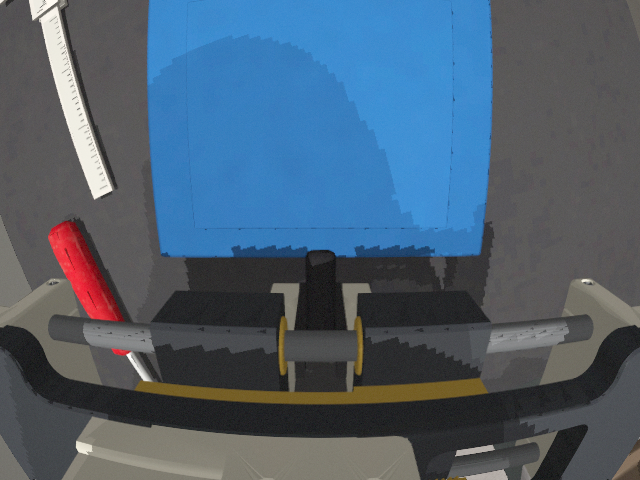

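The tab at (320,280) sits between the pads with 12 mm opening and 10 N. I'll swing the flap along its arc.

apply_moves:
  targets:
    - {"dp":[0.0008,-0.0002,0.0155],"yaw":0}
    - {"dp":[0.0031,-0.0009,0.0308],"yaw":0}
    - {"dp":[0.0069,-0.0021,0.0457],"yaw":0}
    - {"dp":[0.0123,-0.0037,0.0602],"yaw":0}
    - {"dp":[0.019,-0.0057,0.074],"yaw":0}
    - {"dp":[0.0271,-0.0081,0.087],"yaw":0}
    - {"dp":[0.0364,-0.0109,0.099],"yaw":0}
    - {"dp":[0.0469,-0.014,0.11],"yaw":0}
    - {"dp":[0.0585,-0.0174,0.1197],"yaw":0}
    - {"dp":[0.0709,-0.0211,0.1282],"yaw":0}

```text
time_s: 4.8
tcp_pos: [0.543, 0.2841, 0.1992]
eef_rot: [-179.9, 0.0, -16.7]
contact_force: [1.8, 3.4, -3.3]
gripper_width: 0.012
gripper_force: 10.0
```

```bash
python3 - <<'E'
from h import *
s=get_state(); print(s["tcp_pos"],s["gripper_width"],s["gripper_force"],s["contact_force"],s["moment"])
c=cams.capture("scene"); W=cloud(c); im=c["image"].astype(int)
m=(im[...,2]>im[...,0]+60)&(W[...,0]<.8)&(W[...,2]<.3)&(W[...,1]>.1)
p=W[m]; q=p-p.mean(0); n=np.linalg.svd(q,full_matrices=False)[2][2]; print(len(p),p.mean(0),n,np.degrees(np.arccos(abs(n[2]))))
E
```

```text
[0.54303107 0.28412366 0.19917677] 0.011973809969221177 10.000925660133362 [ 1.83688166  3.39738111 -3.33220204] [ 1.07691315 -0.31304771  0.07956005]<stdin>:5: RuntimeWarning: Mean of empty slice.
  ret = um.true_divide(
Traceback (most recent call last):
IndexError: index 2 is out of bounds for axis 0 with size 0
```

Forces are small and the tab is still held, so I'll continue the arc from 60° to 112°.

apply_moves:
  targets:
    - {"dp":[0.0132,-0.004,0.007],"yaw":0}
    - {"dp":[0.0271,-0.0081,0.0126],"yaw":0}
    - {"dp":[0.0414,-0.0124,0.0166],"yaw":0}
    - {"dp":[0.0561,-0.0168,0.019],"yaw":0}
    - {"dp":[0.0709,-0.0212,0.0198],"yaw":0}
    - {"dp":[0.0858,-0.0256,0.019],"yaw":0}
    - {"dp":[0.1004,-0.03,0.0166],"yaw":0}
    - {"dp":[0.1148,-0.0342,0.0126],"yaw":0}
    - {"dp":[0.124,-0.037,0.009],"yaw":0}
    - {"dp":[0.124,-0.037,0.009],"yaw":0}

```text
time_s: 5.68
tcp_pos: [0.669, 0.2468, 0.2067]
eef_rot: [-179.9, -0.1, -16.8]
contact_force: [2.6, 4.5, -0.2]
gripper_width: 0.0116
gripper_force: 10.0
```

apply_moves:
  targets:
    - {"dp":[0,0,0],"yaw":0}
    - {"dp":[0,0,0],"yaw":0}
    - {"dp":[0,0,0],"yaw":0}
    - {"dp":[0,0,0.03],"yaw":0}
    - {"dp":[0,0,0.07],"yaw":0}
    - {"dp":[-0.02,0.006,0.09],"yaw":0}
    - {"dp":[-0.06,0.018,0.09],"yaw":0}
    - {"dp":[-0.1,0.03,0.09],"yaw":0}
    - {"dp":[-0.14,0.042,0.09],"yaw":0}
    - {"dp":[-0.18,0.054,0.09],"yaw":0}
    - {"dp":[-0.18,0.054,0.09],"yaw":0}
    - {"dp":[-0.18,0.054,0.09],"yaw":0}
  grip: -0.3

```text
time_s: 6.68
tcp_pos: [0.4847, 0.301, 0.2989]
eef_rot: [-179.9, -0.0, -16.6]
contact_force: [0.7, -0.2, -0.2]
gripper_width: 0.0566
gripper_force: 0.0
```

```bash
python3 - <<'E'
from h import *
s,c,W=wrist(); print(s["tcp_pos"],s["gripper_width"]); cv2.imwrite("pics/w3.png",c["image"][:,:,::-1]); np.savez("/tmp/w3.npz",W=W,im=c["image"])
im=c["image"].astype(int)
m=(im[...,0]>170)&(im[...,1]>60)&(im[...,1]<170)&(im[...,2]<90)&(W[...,2]<.1)
k,l,st,ce=cv2.connectedComponentsWithStats(m.astype(np.uint8))
for i in range(1,k):
    if st[i,4]>30: p=W[l==i]; print(ce[i],st[i,4],np.nanpercentile(p,[2,50,98],axis=0).round(4).tolist(),cv2.minAreaRect(p[p[:,2]>.045][:,:2].astype(np.float32)*1000))
E
```

```text
[0.48466847 0.30096314 0.29889322] 0.056633955988873434
[320.0078125 114.7734375] 256 [[0.56, 0.2696, 0.0521], [0.5737, 0.2763, 0.0541], [0.5872, 0.2828, 0.0556]] ((573.5204467773438, 276.3050231933594), (8.103641510009766, 28.810171127319336), 73.42316436767578)
```

View pics/w3.png

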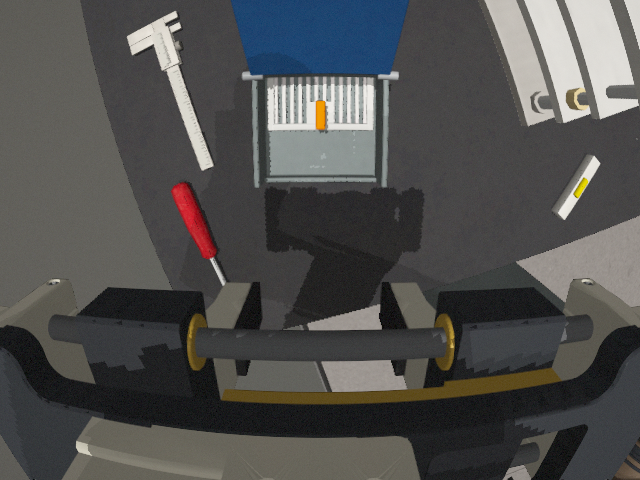

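The flap is open and leaning back. The orange grip is at (320,115), measured at (0.5735, 0.2763) with its top at z = 0.055 as expected. To keep the wrist camera clear of the open flap I'd like to grasp with the hand turned half round, so I'll check the joints first.

```bash
python3 - <<'E'
from h import *
print(get_state()["joints"].round(1))
d=np.load("/tmp/w3.npz"); W=d["W"]; im=d["im"].astype(int)
# white plate front edge, in box frame with grip as origin
a=np.radians(-16.6); ex=np.array([np.cos(a),np.sin(a)]); ey=np.array([-ex[1],ex[0]]); H=np.array([.613,.264])
def f(m,n):
    p=W[m]; q=np.c_[(p[:,:2]-H)@ex,(p[:,:2]-H)@ey,p[:,2]]; print(n,len(q),np.nanpercentile(q,[1,50,99],axis=0).round(4).tolist())
u=np.indices(im.shape[:2]); roi=(u[0]<190)&(u[1]>240)&(u[1]<400)
f((im.min(-1)>190)&roi&(abs(W[...,2]-.018)<.005),"white plate")
f((im[...,2]>im[...,0]+60)&roi,"flap")
f(roi&(abs(W[...,2]-.064)<.004)&(abs(im[...,2]-im[...,0])<40),"walls")
f(roi&(abs(W[...,2]-.032)<.005)&(abs(im[...,2]-im[...,0])<40),"frontwall")
E
```

```text
[ 51.4   9.1  -8.2   0.  -72.6  22. ]
white plate 2614 [[-0.056, -0.0571, 0.0135], [-0.0335, -0.0027, 0.0162], [-0.006, 0.0581, 0.0188]]
flap 11331 [[0.0006, -0.064, 0.0729], [0.0272, 0.0005, 0.1184], [0.0475, 0.0652, 0.1535]]
walls 1362 [[-0.1125, -0.0691, 0.0604], [-0.0555, -0.059, 0.0629], [-0.003, 0.0683, 0.0676]]
frontwall 1016 [[-0.1141, -0.062, 0.0273], [-0.1087, 0.0027, 0.031], [0.0022, 0.0631, 0.0365]]
```

The joint relation holds and the box frame agrees: walls to -113 mm, plate front at -57 mm (centre about -7 mm), flap at about 119°. I'll turn half round above the grip.

apply_moves:
  targets:
    - {"dp":[0.089,-0.025,0],"yaw":-90}
    - {"dp":[0.089,-0.025,0],"yaw":-90}
    - {"dp":[0.089,-0.025,0],"yaw":-90}
    - {"dp":[0.089,-0.025,0],"yaw":-90}
    - {"dp":[0.089,-0.025,0],"yaw":-90}
    - {"dp":[0.089,-0.025,0],"yaw":-90}
    - {"dp":[0.089,-0.025,0],"yaw":-90}
    - {"dp":[0.089,-0.025,0],"yaw":-90}
    - {"dp":[0.089,-0.025,0],"yaw":-90}
    - {"dp":[0.089,-0.025,0],"yaw":-90}
    - {"dp":[0.089,-0.025,0],"yaw":-90}
    - {"dp":[0.089,-0.025,0],"yaw":-90}
    - {"dp":[0.089,-0.025,0],"yaw":-90}
  grip: -0.3

```text
time_s: 7.82
tcp_pos: [0.5768, 0.2745, 0.2969]
eef_rot: [180.0, -0.1, -107.3]
contact_force: [-0.3, 0.4, 0.9]
gripper_width: 0.0569
gripper_force: 0.0
```

apply_moves:
  targets:
    - {"dp":[0,0,0],"yaw":-90}
    - {"dp":[0,0,0],"yaw":-90}
    - {"dp":[0,0,0],"yaw":-90}
    - {"dp":[0,0,0],"yaw":-90}
    - {"dp":[0,0,0],"yaw":-90}
    - {"dp":[0,0,0],"yaw":-90}
    - {"dp":[0,0,0],"yaw":-90}
    - {"dp":[0,0,0],"yaw":-90}
    - {"dp":[0,0,0],"yaw":-90}
    - {"dp":[0,0,0],"yaw":-90}
    - {"dp":[0,0,0],"yaw":-90}
    - {"dp":[0,0,0],"yaw":-90}
    - {"dp":[0,0,0],"yaw":-90}
    - {"dp":[0,0,0],"yaw":-90}
    - {"dp":[0,0,0],"yaw":-90}

```text
time_s: 9.07
tcp_pos: [0.5765, 0.2747, 0.2971]
eef_rot: [-179.9, -0.0, 163.3]
contact_force: [-0.6, 0.3, 0.0]
gripper_width: 0.0571
gripper_force: 0.0
```

apply_moves:
  targets:
    - {"dp":[-0.003,0.0015,-0.04],"yaw":0}
    - {"dp":[-0.003,0.0015,-0.08],"yaw":0}
    - {"dp":[-0.003,0.0015,-0.12],"yaw":0}
    - {"dp":[-0.003,0.0015,-0.16],"yaw":0}
    - {"dp":[-0.003,0.0015,-0.19],"yaw":0}
    - {"dp":[-0.003,0.0015,-0.215],"yaw":0}
    - {"dp":[-0.003,0.0015,-0.235],"yaw":0}
    - {"dp":[-0.003,0.0015,-0.248],"yaw":0}
    - {"dp":[-0.003,0.0015,-0.251],"yaw":0}
    - {"dp":[-0.003,0.0015,-0.251],"yaw":0}

```text
time_s: 9.9
tcp_pos: [0.5726, 0.2762, 0.0455]
eef_rot: [-179.9, -0.1, 163.3]
contact_force: [-0.2, 0.1, 0.7]
gripper_width: 0.0569
gripper_force: 0.0
```

apply_moves:
  targets:
    - {"dp":[0,0,0],"yaw":0}
    - {"dp":[0,0,0],"yaw":0}
    - {"dp":[0,0,0],"yaw":0}
    - {"dp":[0,0,0],"yaw":0}
    - {"dp":[0,0,0],"yaw":0}
    - {"dp":[0,0,0],"yaw":0}
    - {"dp":[0,0,0],"yaw":0}
    - {"dp":[0,0,0],"yaw":0}
    - {"dp":[0,0,0],"yaw":0}
    - {"dp":[0,0,0],"yaw":0}
  grip: 1
  squeeze: 35

```text
time_s: 10.73
tcp_pos: [0.5726, 0.2769, 0.0469]
eef_rot: [-180.0, -0.0, 163.2]
contact_force: [-1.0, -0.4, 3.0]
gripper_width: 0.01
gripper_force: 35.0
```

Gripped at 10.0 mm, the blade's thickness. I'll draw it 47 mm forward.

apply_moves:
  targets:
    - {"dp":[-0.0057,0.0017,0],"yaw":0}
    - {"dp":[-0.0115,0.0034,0.001],"yaw":0}
    - {"dp":[-0.0172,0.0051,0.001],"yaw":0}
    - {"dp":[-0.023,0.0069,0.001],"yaw":0}
    - {"dp":[-0.0287,0.0086,0.001],"yaw":0}
    - {"dp":[-0.0345,0.0103,0.001],"yaw":0}
    - {"dp":[-0.04,0.012,0.001],"yaw":0}
    - {"dp":[-0.045,0.0135,0.001],"yaw":0}
    - {"dp":[-0.045,0.0135,0.001],"yaw":0}
    - {"dp":[-0.045,0.0135,0.001],"yaw":0}

```text
time_s: 11.57
tcp_pos: [0.5275, 0.2908, 0.0479]
eef_rot: [180.0, 0.0, 163.3]
contact_force: [0.3, 1.6, -1.2]
gripper_width: 0.0097
gripper_force: 35.0
```

```bash
python3 - <<'E'
from h import *
s,c,W=wrist(); print(s["tcp_pos"],s["gripper_width"],s["contact_force"],s["moment"])
a=np.radians(-16.6); ex=np.array([np.cos(a),np.sin(a)]); H=np.array([.613,.264]); print((s["tcp_pos"][:2]-H)@ex)
cv2.imwrite("pics/w4.png",c["image"][:,:,::-1])
E
```

```text
[0.52748005 0.29077853 0.04791646] 0.009653767858157579 [ 0.30384356  1.57113146 -1.19199833] [-0.06432929 -0.0553673  -0.00516249]
-0.08960601334938151
```

View pics/w4.png

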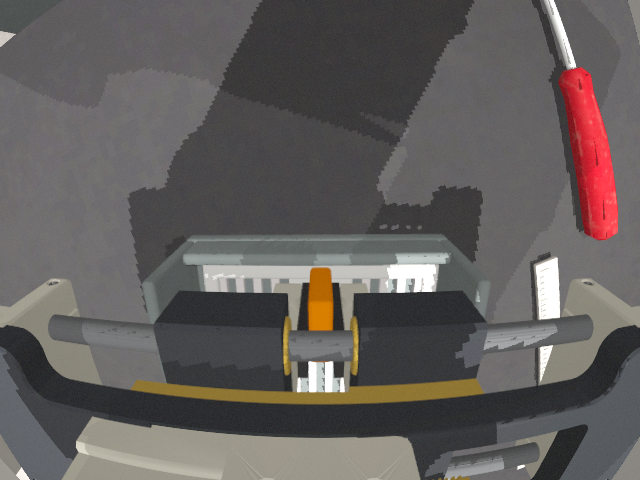

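The grip (320,300) is held, with the plate just behind the front wall and no contact force; its centre is about 54.5 mm in front of the hinge. I'll lift it slowly first.

apply_moves:
  targets:
    - {"dp":[0,0,0.004],"yaw":0}
    - {"dp":[0,0,0.008],"yaw":0}
    - {"dp":[0,0,0.013],"yaw":0}
    - {"dp":[0,0,0.018],"yaw":0}
    - {"dp":[0,0,0.018],"yaw":0}

```text
time_s: 12.03
tcp_pos: [0.5285, 0.291, 0.0672]
eef_rot: [179.9, 0.1, 163.2]
contact_force: [0.8, 0.1, -1.2]
gripper_width: 0.0094
gripper_force: 35.0
```

Lifting freely. I'll raise it to travel height above the die set.

apply_moves:
  targets:
    - {"dp":[0,0,0.02],"yaw":0}
    - {"dp":[0,0,0.045],"yaw":0}
    - {"dp":[0,0,0.07],"yaw":0}
    - {"dp":[0,0,0.095],"yaw":0}
    - {"dp":[0,0,0.12],"yaw":0}
    - {"dp":[0,0,0.145],"yaw":0}
    - {"dp":[0,0,0.17],"yaw":0}
    - {"dp":[0,0,0.195],"yaw":0}
    - {"dp":[0,0,0.22],"yaw":0}
    - {"dp":[0,0,0.245],"yaw":0}
    - {"dp":[0,0,0.27],"yaw":0}
    - {"dp":[0,0,0.295],"yaw":0}
    - {"dp":[0,0,0.295],"yaw":0}
  squeeze: 50

```text
time_s: 13.12
tcp_pos: [0.5292, 0.291, 0.3668]
eef_rot: [179.6, 0.3, 163.2]
contact_force: [0.5, 0.1, 0.1]
gripper_width: 0.0094
gripper_force: 50.0
```

```bash
python3 - <<'E'
from h import *
s=get_state(); print(s["tcp_pos"],s["joints"].round(1),s["gripper_width"],s["contact_force"])
c=cams.capture("side"); W=cloud(c); im=c["image"]
a=np.radians(-16.6); ex=np.array([np.cos(a),np.sin(a)]); ey=np.array([-ex[1],ex[0]])
p=W[(W[...,0]>.4)&(W[...,0]<.75)&(W[...,1]>.12)&(W[...,1]<.42)&(W[...,2]>.06)&(im[...,2].astype(int)>im[...,0].astype(int)+50)]
q=np.c_[(p[:,:2]-[.613,.264])@ex,p[:,2]]; print("flap",len(q),q.min(0) if len(q) else 0,q.max(0) if len(q) else 0)
cv2.imwrite("pics/s3.png",im[:,:,::-1])
E
```

```text
[0.5292357  0.29102484 0.36676652] [ 4.740e+01  1.060e+01  2.200e+00  1.000e-01 -8.110e+01 -1.542e+02] 0.009419920797183137 [0.53753951 0.11805016 0.07299824]
flap 427 [-0.00271939  0.06989953] [0.05483462 0.16905151]
```

View pics/s3.png

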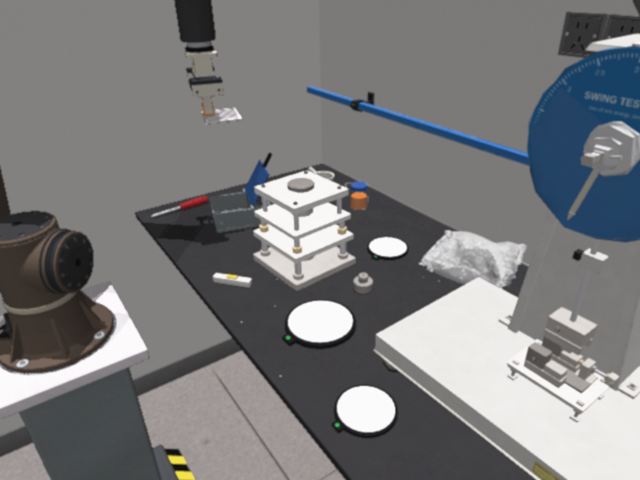

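The side view shows the plate held level at (225,115), the flap open at (258,182), and the light plate unobstructed at (320,322). I'll measure the light from this picture, then carry the plate over.

```bash
python3 - <<'E'
from h import *
for n in("side","scene"):
    c=cams.capture(n); W=cloud(c); im=c["image"]
    m=(im.min(-1)>150)&(abs(W[...,2]-.013)<.007)&(abs(W[...,0]-.495)<.1)&(abs(W[...,1]+.311)<.1)
    k,l,st,ce=cv2.connectedComponentsWithStats(m.astype(np.uint8)); i=1+st[1:,4].argmax()
    # centroid ray with plane z=.014
    e=cv2.fitEllipse(np.argwhere(l==i)[:,::-1].astype(np.float32)) if 0 else None
    p=W[l==i]; print(n,st[i,4],p.mean(0),(p.min(0)+p.max(0))/2,p.max(0)-p.min(0),cv2.minEnclosingCircle(p[:,:2].astype(np.float32)))
E
```

```text
side 2135 [ 0.49093773 -0.31127651  0.01404912] [ 0.4945647  -0.30704107  0.01380762] [0.14877329 0.15010357 0.00998351] ((0.49404552578926086, -0.3064770996570587), 0.07636182010173798)
scene 1062 [ 0.49308938 -0.31337535  0.01255164] [ 0.49791079 -0.31102049  0.01223627] [0.15332031 0.14993815 0.00932299] ((0.4987766742706299, -0.3108227550983429), 0.07837680727243423)
```

apply_moves:
  targets:
    - {"dp":[-0.013,-0.04,0],"yaw":0}
    - {"dp":[-0.025,-0.075,0],"yaw":0}
    - {"dp":[-0.037,-0.11,0],"yaw":0}
    - {"dp":[-0.048,-0.145,0],"yaw":0}
    - {"dp":[-0.059,-0.18,0],"yaw":0}
    - {"dp":[-0.07,-0.215,0],"yaw":0}
    - {"dp":[-0.08,-0.25,0],"yaw":0}
    - {"dp":[-0.085,-0.285,0],"yaw":0}
    - {"dp":[-0.085,-0.32,0],"yaw":0}
    - {"dp":[-0.085,-0.355,0],"yaw":0}
    - {"dp":[-0.082,-0.39,0],"yaw":0}
    - {"dp":[-0.079,-0.425,0],"yaw":0}
    - {"dp":[-0.076,-0.46,0],"yaw":0}
    - {"dp":[-0.073,-0.495,0],"yaw":0}
    - {"dp":[-0.07,-0.53,0],"yaw":0}
    - {"dp":[-0.068,-0.56,0],"yaw":0}
    - {"dp":[-0.067,-0.58,0],"yaw":0}
    - {"dp":[-0.067,-0.592,0],"yaw":0}
    - {"dp":[-0.067,-0.592,0],"yaw":0}
    - {"dp":[-0.067,-0.592,0],"yaw":0}

```text
time_s: 14.93
tcp_pos: [0.4602, -0.3015, 0.3595]
eef_rot: [180.0, -0.1, 163.2]
contact_force: [0.2, -0.8, -0.6]
gripper_width: 0.0099
gripper_force: 50.0
```

The light centre is about (0.494, -0.310), so I'll lower to about 10 cm of clearance.

apply_moves:
  targets:
    - {"dp":[0.001,0.001,-0.025],"yaw":0}
    - {"dp":[0.001,0.001,-0.05],"yaw":0}
    - {"dp":[0.001,0.001,-0.075],"yaw":0}
    - {"dp":[0.001,0.001,-0.1],"yaw":0}
    - {"dp":[0.001,0.001,-0.125],"yaw":0}
    - {"dp":[0.001,0.001,-0.15],"yaw":0}
    - {"dp":[0.001,0.001,-0.17],"yaw":0}
    - {"dp":[0.001,0.001,-0.19],"yaw":0}
    - {"dp":[0.001,0.001,-0.202],"yaw":0}
    - {"dp":[0.001,0.001,-0.208],"yaw":0}
    - {"dp":[0.001,0.001,-0.208],"yaw":0}
    - {"dp":[0.001,0.001,-0.208],"yaw":0}
    - {"dp":[0.001,0.001,-0.208],"yaw":0}
    - {"dp":[0.001,0.001,-0.208],"yaw":0}

```text
time_s: 16.1
tcp_pos: [0.4624, -0.3005, 0.1539]
eef_rot: [-180.0, 0.1, 163.3]
contact_force: [-0.7, 0.1, -0.7]
gripper_width: 0.0097
gripper_force: 50.0
```

```bash
python3 - <<'E'
from h import *
s=get_state(); print(s["tcp_pos"],s["gripper_width"],s["gripper_force"],s["contact_force"],abs(s["qd"]).max())
out=[]
for n in("side","scene"):
    c=cams.capture(n); W=cloud(c); im=c["image"]; out.append(im[120:420,200:500] if n=="side" else im[100:400,200:500])
    m=(im.min(-1)>120)&(abs(W[...,2]-.12)<.02)&(abs(W[...,0]-.495)<.1)&(abs(W[...,1]+.311)<.1)
    p=W[m]; q=p-p.mean(0); nn=np.linalg.svd(q,full_matrices=False)[2][2]
    print(n,len(p),p.mean(0),cv2.minAreaRect(p[:,:2].astype(np.float32)*1000),np.median(p[:,2]),"tilt",np.degrees(np.arccos(abs(nn[2]))))
    b=(im[...,2].astype(int)>im[...,0].astype(int)+50)&(W[...,2]>.06)&(abs(W[...,0]-.6)<.15)&(abs(W[...,1]-.27)<.15)
    p=W[b]; print("flap",len(p),p.mean(0) if len(p) else "",p.max(0) if len(p) else "")
cv2.imwrite("pics/end.png",cv2.resize(np.hstack(out),(800,400))[:,:,::-1])
E
```

```text
[ 0.46236835 -0.30048267  0.15388947] 0.009722285322709724 49.99088644981384 [-0.70475754  0.12581877 -0.74448558] 0.2947409150258055
side 963 [ 0.49177795 -0.33292689  0.12300722] ((493.0809326171875, -312.287353515625), (119.64798736572266, 100.87232208251953), 72.62899017333984) 0.1229751278491602 tilt 0.850611869190237
flap 441 [0.63811107 0.25749513 0.12127371] [0.68195263 0.32957829 0.16972477]
scene 426 [ 0.49966745 -0.33142364  0.12155927] ((496.23382568359375, -314.5068359375), (123.348876953125, 102.7225112915039), 74.56290435791016) 0.12151866380944232 tilt 0.6181054853311906
flap 598 [0.63790322 0.24982292 0.11843877] [0.6881512  0.32329956 0.16734125]
```

View pics/end.png

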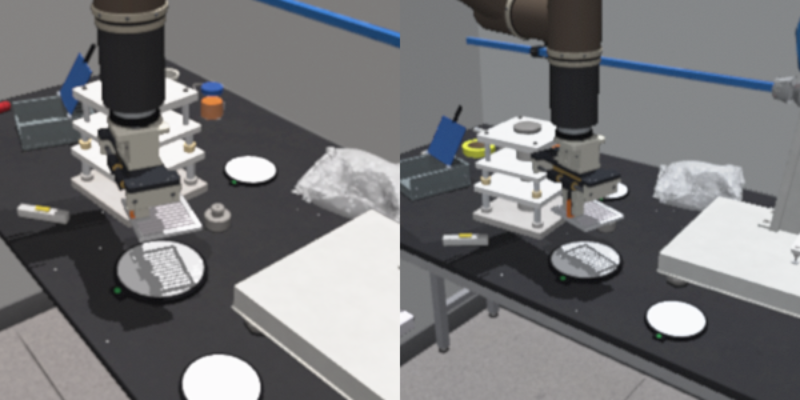

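Both views show the plate held level with its centre at (0.494, -0.313), within 5 mm of the light's centre. Its underside is about 100 mm above the light face, the flap is open, and the level and weight look untouched. I'll hand in.

```bash
python3 -c "
from h import *
print(r.close_job())"
```

```text
the job is handed in; nothing more can be done
None
```

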